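# Fetch the dipping basket out of the glaze tank with the hook rod

### The job

Take the hook rod from its stand and use it to fetch the little steel basket that hangs in the tall white tank: hook its bar, raise it gently until it meets the keeper's stop, let it down a touch, ease it out through the exit just below the stop and lift it out of the tank. Stand the basket upright and flat on the empty half of the drip tray, unhook, and hang the rod back in its stand as you found it. Only the rod may touch the basket, never force or drop it, and leave the other things on the bench where they are.

Things in the scene. Friction and masses are not known exactly. Their poses are not given: they have to be found in the camera images.
- tank: Fixed tall white plastic tank, drained, open on top: outside 110 (x) x 94 (y) mm, 145 mm high, walls 5 mm. Origin: centre of its underside; z up, x points from the wall nearer the robot, which carries the bracket, to the far wall, which has a 60 mm wide sight window from 50 to 125 mm height
- bracket_ledge (a point): Middle of the two ledges (24 mm from the tank's centre towards the near wall), on the level of their upper faces, where the bar's underside rests. At y = -29.5 and +29.5 mm (each 7 mm wide) the bar's ends lie in upright slots 9 mm wide in x. Bracket and keeper reach 36 mm either side in y; their lowest edges are at most 27 mm below this point. Axes as the tank's
- bracket_front (a point): Level with the ledges, in the front face of the keeper, the dark plates closing the slots towards +x. The exit is a gap 10 mm high right under the stop closing the slots on top. Keeper height varies and is not reported: the resting bar rises 12 to 40 mm to the stop and can leave in +x only in the last 5 mm. Once 38 mm in +x from its start, the basket can go straight up
- basket: Loose small steel basket, 44 x 44 mm, rim 18 mm high, 0.2 to 0.4 kg, with a handle of two thin legs at y = -20 and +20 mm and a straight bar on top. Origin: centre of its underside, z up. It starts hanging by its bar in the tank, axes parallel to the tank's, underside 12 to 24 mm above the bench. Do not pull or press on it with more than 25 N
- basket_bar (a point): Centre of the basket's bar, 65 mm above its underside: bar 5 mm thick, 62 mm long along the basket's y; 40 mm between the legs. Axes as the basket's
- rod: Loose hook rod, 0.16 kg. Origin: on the handle's axis, at the underside of its flange (44 x 36 x 6 mm). Above: a square wooden handle 22 x 22 mm from 6 to 58 mm. Below: a flat steel strap hook 16 mm wide in y, its shank from x = +6 to +11 mm, lip on the -x side. Starts hanging in the stand, axes parallel to the stand's
- rod_seat (a point): Middle of the hook's seat (upper face of its 4 mm thick foot), 90 mm below the rod's origin, on the handle's axis. Throat 12 mm wide in x; the upturned lip from x = -11 to -6 mm rises 13 mm above the seat. Axes as the rod's
- stand: Fixed wooden stand, 100 x 84 mm, 120 mm high: two cheeks carrying a plate with an opening 30 (x) x 24 (y) mm through which the hook hangs, the rod's flange resting on the plate. The rod comes out straight up after 96 mm of lift. Origin: centre of its underside
- stand_mouth (a point): Centre of the opening in the stand's upper face, 120 mm above the bench; the rod's origin lies here, with axes parallel, when it hangs in the stand
- tray: Fixed grey drip tray 124 (x) x 204 (y) mm, floor 4 mm thick, rim 10 mm high and 4 mm thick. Origin: centre of its underside. A stack of tiles stands on its +y half, the -y half is empty
- tray_spot (a point): Middle of the empty half of the tray, on its floor (4 mm above the bench), at y = -45 mm of the tray
- tiles: Stack of four 50 mm square tiles, 32 mm high, on the +y half of the tray; bystander. Origin: centre of its underside
- tub_green: Green lidded tub, 98 mm across, 75 mm high; bystander. Origin: centre of its underside
- tub_black: Black lidded tub, 92 mm across, 70 mm high; bystander. Origin: centre of its underside
- oxide_jar: Amber jar with black cap, 50 mm across, 85 mm high; bystander. Origin: centre of its underside
- spoon: White spoon 140 mm long lying on the bench; bystander
- bowl: Small white bowl, 90 mm across, 40 mm high; bystander. Origin: centre of its underside
- brush_cup: Blue cup, 72 mm across, 80 mm high; bystander. Origin: centre of its underside
Not all that is in view belongs to the job. Leave any orange or pink look-alike of the rod alone. What is shaped like the basket but green is not meant.

How it is judged (in metres and radians):
On the way, in this order (a step that is already met when the one before it is completed fails the run):
1. the basket hangs on the rod's hook, lifted off its ledges inside the tank (contact force between the fingers and rod above 1 N and contact force between rod and basket above 1 N and distance of basket from where it was at the start of the episode above 0.008 m and z of basket in the frame of tank below 0.1 m), for 0.1 s.
2. the rod has lifted the basket up out of the tank (contact force between the fingers and rod above 1 N and contact force between rod and basket above 1 N and z of basket in the frame of tank above 0.145 m), for 0.1 s.
At the end, for the whole second after the job is handed in: Basket stands upright (0.08 rad), still, flat on the tray floor within 28 mm of the middle of the empty half, free of the rod; rod hangs still in its stand, flange down on the plate (origin within 12 mm of the mouth, at most 4 mm up), upright (0.08 rad), lined up with the stand (0.35 rad) (horizontal distance between basket and tray_spot below 0.028 m and z of basket in the frame of tray_spot below 0.004 m and angle between each of basket, rod's own z axis and vertical below 0.08 rad and contact force between basket and tray above 1 N and contact force between rod and basket below 0.1 N and linear speed of each of basket, rod below 0.02 m/s and distance between rod and stand_mouth below 0.012 m and z of rod in the frame of stand_mouth below 0.004 m and angle between the x axis of rod and the x axis of stand, either way round below 0.35 rad); the robot touches nothing.
It fails at once if the rod pulls or presses on the basket with more than 25 N, or the basket lands on the tray or knocks the tank with more than 25 N (contact force between rod and basket above 25 N or contact force between basket and tray above 25 N or contact force between basket and tank above 25 N).
It fails at once if the basket touched by the robot itself (contact force between any of the arm, the fingers and basket above 0.5 N).
It fails at once if a bystander pushed more than 20 mm (distance of any of tiles, tub_green, tub_black, oxide_jar, spoon, bowl, brush_cup from where it was at the start of the episode above 0.02 m).
It also fails if it takes over 72 s, if anything falls off the work surface, if the arm or the gripper's body presses on something with over 40 N, if the wrist force passes 120 N, or if a joint passes its speed limit or range.

### The arm

A 6-joint arm with a two-finger parallel gripper is mounted at the origin on the work surface. World frame = base frame: x ahead of the robot, y to its left, z up, the work surface at z = 0. Lengths are in mm, angles in rad, forces in N, time in s.
With the tool pointing down it reaches from about 350 to 775 mm from the base axis. Payload 7.3 kg.
Tool frame: the origin (TCP) lies at the very end of the fingers, on their centre line; the grasp point (between the pads) lies bot.grip_point_offset behind it (bot.grip_point_offset is the distance from the TCP to the grasp point, in mm); z points along the fingers, y is the line along which they close (so a half turn about z gives the same grasp; the last joint's range is limited). The gripper opens to 92 mm and grips with 3 to 60 N. Pads are 19 mm wide; open, the fingers measure 130 mm over their backs; the gripper's body (75 mm by 190 mm) begins 47 mm behind the grasp point.
Start: joints at [-1.376, 0.342, 1.524, -0, 1.275, -0.146], TCP at [175.5, -494.82, 199.841] pointing down, gripper open.
Joint ranges: [-2.53, 2.53], [-0.77, 2.02], [0.04, 2.7], [-1, 4.14], [0.28, 2.66], [-3.11, 3.11]. Speed limits (rad/s): [2.57, 2.57, 3.14, 3.14, 3.14, 3.14].

### API

Orientations are given as [roll, pitch, yaw] about the fixed x, y, z axes, in that order (R = Rz(yaw) Ry(pitch) Rx(roll)).
In Python, from plant import bot gives the robot as it stands. The module is installed in compiled form; this text tells all that it offers.
- The arm moves only by the tool carry_out, never from a script. Its argument "plan" is a list of rows, each an object of numbers: "tx", "ty", "tz": the shift along the world's x, y, z in mm; "rx", "ry", "rz": the turn, a rotation vector about the world's x, y, z in rad. A call has 1 to 12 rows; each row shifts and turns the commanded pose from where the row before left it; what a row does not reach is not made up. A row lasts 1/10 s, in which the tool goes at most 50 mm and 8.59 degrees, less where a joint would pass 70% of its speed; a pose out of reach is approached as far as the arm can. A call with a gripper value outside its range is refused whole. "gripper" is the closure, from 0 (fully open) to 1 (shut), set as the call begins (left out, the last holds). The fingers move at their own pace and stop on an object; the grip force is fixed at half the most. Time passes only in rows, so rows that do not move let the fingers close. It gives the time, the measured TCP pose, the force, the opening and the grip force at its end, in the units of the state.
- bot.get_obs(): the state, without advancing time (a new reading comes with each control period).
- bot.capture(name): name is "scene" or "top" or "wrist"; returns the picture (400x640x3 uint8, red, green, blue); there is no depth.
- bot.camera_model(name): a dict with "camera_matrix" (3x3 intrinsics, pixels), "R" (3x3) and "t" (3): a world point X has camera coordinates R X + t. Camera axes: x right, y down, z forward; pixel columns grow to the right and rows downward; lengths in mm; the calibration is good to about 2 mm. The wrist camera is an equidistant fisheye: a pixel r from the principal point sees the ray r / f radians off the axis. A picture is of the moment at which its call begins: read the wrist's pose just before it. camera_model takes no time and is no camera call; for the wrist camera it gives the pose at the moment of the call.
- bot.close_job(): hands the job in; it is judged then, once.
The state is a dict: "time": time; "joint_positions": joint angles; "dq": joint speeds; "tau": joint torques, N m; "tool_pos": TCP position; "tcp_rot": TCP orientation; "contact_force": force on the tool from outside, world axes, zero at the start; "moment": the same for the moment, N m; "grip_width": finger opening in mm; "finger_force": force on a finger pad.
Only numpy, scipy, OpenCV 4.12 (cv2) and the standard library are available. Lean on these libraries where they do the work, as an engineer would, in place of code of your own. Each camera call takes 0.05 s, during which the arm holds its last target. There are 200 camera calls.

## Working session

There is one attempt and no reset: what is moved stays moved. The work goes in short steps, Python scripts to look and compute and a tool call to move; the robot and the scene stay as the last step left them, time stands still between calls to the robot, and variables do not carry over. Pictures are saved under pics/ and viewed, at most 10 in all, crops included, and the job is handed in when it is done.

Besides the shell and the picture viewer there is one more tool, called by a JSON object that holds its "api" and its "payload". carry_out: Moves the arm, as the interface text tells. Its arguments: {"type":"object","properties":{"plan":{"type":"array"},"gripper":{"type":"number"}},"required":["plan"]}

```bash
mkdir -p pics
python3 - <<'E'
from plant import bot
import cv2, numpy as np
print(bot.get_obs()); print(bot.grip_point_offset)
for n in("scene","top"):
    cv2.imwrite(f"pics/{n}0.png",bot.capture(n)[:,:,::-1]); 
for n in("scene","top","wrist"):
    m=bot.camera_model(n);print(n,{k:np.round(v,4).tolist() for k,v in m.items()})
E
```

```text
{'time': 0.0, 'joint_positions': array([-1.37598321e+00,  3.42737056e-01,  1.52504002e+00, -1.17875328e-05,
        1.27539973e+00, -1.45976642e-01]), 'dq': array([-0.00031592,  0.00091986, -0.00107853,  0.00010874,  0.00069135,
       -0.00064336]), 'tau': array([-5.49730557e-04, -4.31249356e+01, -2.44225127e+01,  7.17373495e-02,
        5.60529158e-02, -1.02998079e-04]), 'tool_pos': array([ 175.41011357, -494.34004222,  199.12953545]), 'tcp_rot': array([-3.14002371e+00, -2.19276758e-04,  3.40793027e-01]), 'contact_force': array([0.23974399, 0.59594292, 0.01674741]), 'moment': array([0.04072426, 0.0015837 , 0.01878488]), 'finger_force': 0.0, 'grip_width': 91.77870757934767}
18.8
scene {'camera_matrix': [[417.12, 0.0, 319.373], [0.0, 417.12, 202.9585], [0.0, 0.0, 1.0]], 'R': [[-0.6142, 0.7891, 0.0041], [0.6442, 0.5044, -0.575], [-0.4559, -0.3505, -0.8181]], 't': [327.815, -283.0073, 1512.8742]}
top {'camera_matrix': [[406.8631, 0.0, 325.8], [0.0, 406.8631, 203.9406], [0.0, 0.0, 1.0]], 'R': [[0.0217, -0.9997, -0.0092], [-0.9977, -0.0211, -0.0647], [0.0645, 0.0105, -0.9979]], 't': [-17.8554, 512.4424, 1217.0113]}
wrist {'camera_matrix': [[309.7069, 0.0, 321.0965], [0.0, 309.7069, 198.8834], [0.0, 0.0, 1.0]], 'R': [[0.3346, -0.9424, -0.0011], [-0.9033, -0.3211, 0.2846], [-0.2685, -0.0942, -0.9587]], 't': [-524.2862, -35.7904, 391.0316]}
```

View pics/scene0.png

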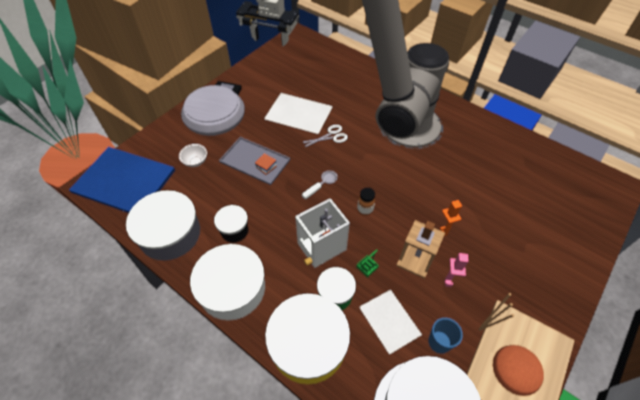

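View pics/top0.png

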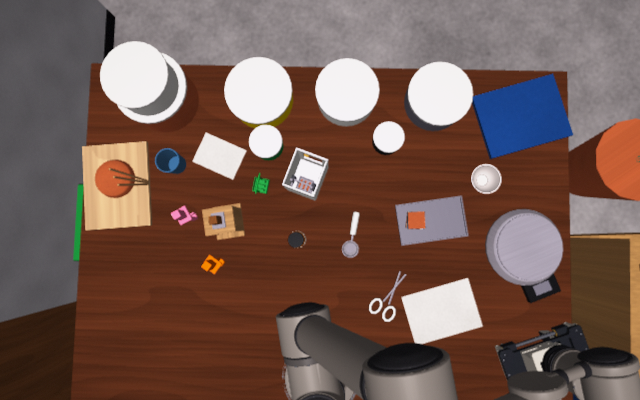

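Scene and top views: the wooden stand with the grey-flanged rod is at top (222,221), the white tank at (306,173), and the tray at (432,220) with orange tiles at (416,220).

Rod candidates are stand (222,221), orange (212,264) and pink (183,215). The one hanging in the stand fits, since the others are coloured look-alikes. Basket candidates are the steel one in the tank (306,180) and the green one (261,184), and the steel one fits. I'll confirm in an enlarged crop.

```bash
cat > h.py <<'E'
from plant import bot
import cv2, numpy as np
def ray(n,uv,m=None):
    m=m or bot.camera_model(n);K=m["camera_matrix"];R=np.array(m["R"]);t=np.array(m["t"])
    x=(uv[0]-K[0][2])/K[0][0];y=(uv[1]-K[1][2])/K[1][1]
    if n=="wrist":
        r=np.hypot(x,y);d=np.array([x/r*np.sin(r),y/r*np.sin(r),np.cos(r)]) if r>0 else np.array([0,0,1.])
    else: d=np.array([x,y,1.])
    return -R.T@t, R.T@d
def at(n,uv,z,m=None):
    c,d=ray(n,uv,m); return c+d*(z-c[2])/d[2]
def proj(n,X,m=None):
    m=m or bot.camera_model(n);K=m["camera_matrix"];p=np.array(m["R"])@X+np.array(m["t"])
    if n=="wrist":
        r=np.hypot(p[0],p[1]);s=np.arctan2(r,p[2])/max(r,1e-9)
    else: s=1/p[2]
    return K[0][0]*p[0]*s+K[0][2],K[1][1]*p[1]*s+K[1][2]
E
python3 - <<'E'
from h import *
im=cv2.imread("pics/top0.png")
cv2.imwrite("pics/topc.png",cv2.resize(im[140:245,195:345],None,fx=5.3,fy=5.3,interpolation=cv2.INTER_CUBIC))
for nm,uv,z in(("stand",(222,221),120),("tank",(306,173),145),("tray",(432,220),10),("c",(395,206),10),("c",(464,196),10),("c",(468,237),10),("c",(401,246),10),("jar",(296,239),85),("tubg",(265,141),75),("tubb",(389,137),70)):
    print(nm,at("top",uv,z).round(1))
E
```

```text
stand [452.5 279.1 120. ]
tank [587.9  47.6 145. ]
tray [ 471.1 -329.9   10. ]
c [ 511.3 -217.4   10. ]
c [ 546.2 -426.7   10. ]
c [ 422.1 -438.7   10. ]
c [ 390.6 -236.8   10. ]
jar [406.4  75.1  85. ]
tubg [689.4 174.1  75. ]
tubb [ 709.5 -188.1   70. ]
```

View pics/topc.png

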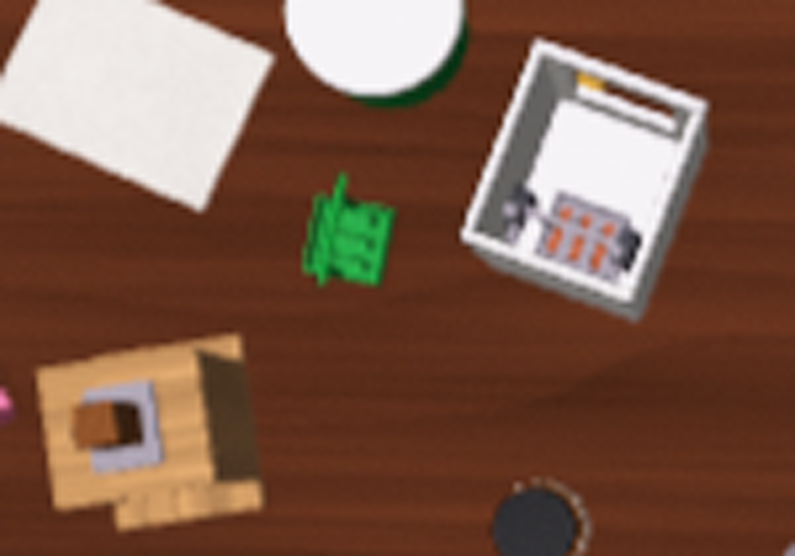

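The crop confirms the brown-handled rod with its grey flange sitting in the wooden stand, flange centre at crop (122,425), and the steel basket inside the tank on the near wall. Tank rim corners are at about (537,40), (708,103), (633,303) and (463,240). Next I need the direction of the hook's lip.

Run:
```python
from h import *
im=cv2.imread("pics/scene0.png")
cv2.imwrite("pics/scenec.png",cv2.resize(im[185:280,290:455],None,fx=4.8,fy=4.8,interpolation=cv2.INTER_CUBIC))
f=lambda u,v:((u+.5)/5.3-.5+195,(v+.5)/5.3-.5+140)
T=[at("top",f(*p),145)[:2] for p in((537,40),(708,103),(633,303),(463,240))]
S=[at("top",f(*p),120)[:2] for p in((38,370),(197,350),(215,485),(55,510))]
F=[at("top",f(*p),126)[:2] for p in((83,390),(152,380),(162,460),(92,472))]
for n,P in(("tank",T),("stand",S),("flange",F)):
    P=np.array(P);e=np.roll(P,-1,0)-P
    print(n,P.mean(0).round(1),np.hypot(*e.T).round(1),np.arctan2(e[:,1],e[:,0]).round(3))
```

```text
tank [590.9  50.4] [ 94.4 110.4  93.4 110.6] [-1.907  2.807  1.236 -0.325]
stand [453.8 289.1] [84.1 71.5 84.6 74. ] [-1.424 -2.973  1.747  0.162]
flange [455.3 289.6] [36.4 42.1 36.9 43.1] [-1.405 -2.979  1.762  0.149]
```

View pics/scenec.png

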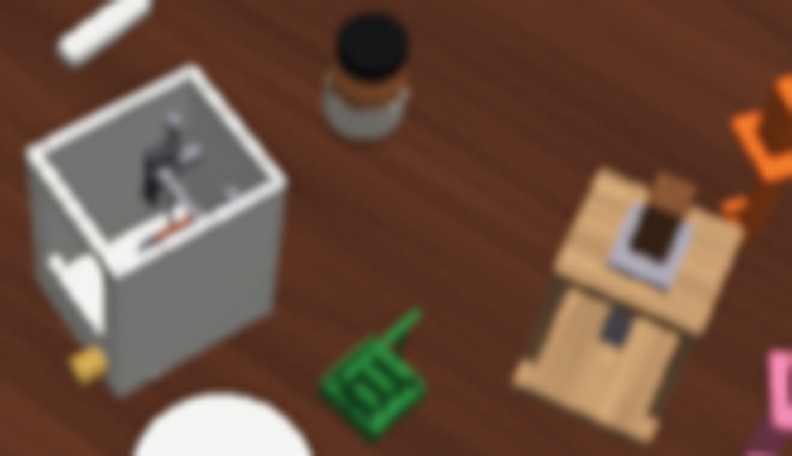

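The scene crop shows the tank bracket inside at crop (170,160). The stand has its cheeks at ±y, and the steel hook is visible between them at (618,325). Its sense isn't decidable here, so I'll check after the lift. The grasp will close along the stand's x (tool yaw about 1.726).

{"api": "carry_out", "payload": {"plan": [{"tx":30,"ty":35,"tz":6,"rz":0.07},{"tx":30,"ty":35,"tz":6,"rz":0.07},{"tx":30,"ty":35,"tz":6,"rz":0.07},{"tx":30,"ty":35,"tz":6,"rz":0.07},{"tx":30,"ty":35,"tz":6,"rz":0.07},{"tx":30,"ty":35,"tz":6,"rz":0.07},{"tx":30,"ty":35,"tz":6,"rz":0.07},{"tx":30,"ty":35,"tz":6,"rz":0.07},{"tx":30,"ty":35,"tz":6,"rz":0.07},{"tx":30,"ty":35,"tz":6,"rz":0.07},{"ty":43,"rz":0.07},{"ty":43,"rz":0.07}], "gripper": 0}}

```text
invalid input at $.plan[0]: expected keys tx, ty, tz, rx, ry, rz
```

{"api": "carry_out", "payload": {"plan": [{"tx":-2.3,"ty":38.5,"rz":0.06},{"tx":-2.3,"ty":38.5,"rz":0.06},{"tx":-2.3,"ty":38.5,"rz":0.06},{"tx":-2.3,"ty":38.5,"rz":0.06},{"tx":-2.3,"ty":38.5,"rz":0.06},{"tx":-2.3,"ty":38.5,"rz":0.06},{"tx":-2.3,"ty":38.5,"rz":0.06},{"tx":-2.3,"ty":38.5,"rz":0.06},{"tx":-2.3,"ty":38.5,"rz":0.06},{}]}}

```text
invalid input at $.plan[0]: expected keys tx, ty, tz, rx, ry, rz
```

{"api": "carry_out", "payload": {"plan": [{"tx":30,"ty":35,"tz":6,"rx":0,"ry":0,"rz":0.07},{"tx":30,"ty":35,"tz":6,"rx":0,"ry":0,"rz":0.07},{"tx":30,"ty":35,"tz":6,"rx":0,"ry":0,"rz":0.07},{"tx":30,"ty":35,"tz":6,"rx":0,"ry":0,"rz":0.07},{"tx":30,"ty":35,"tz":6,"rx":0,"ry":0,"rz":0.07},{"tx":30,"ty":35,"tz":6,"rx":0,"ry":0,"rz":0.07},{"tx":30,"ty":35,"tz":6,"rx":0,"ry":0,"rz":0.07},{"tx":30,"ty":35,"tz":6,"rx":0,"ry":0,"rz":0.07},{"tx":30,"ty":35,"tz":6,"rx":0,"ry":0,"rz":0.07},{"tx":30,"ty":35,"tz":6,"rx":0,"ry":0,"rz":0.07},{"tx":0,"ty":43,"tz":0,"rx":0,"ry":0,"rz":0.07},{"tx":0,"ty":43,"tz":0,"rx":0,"ry":0,"rz":0.07}], "gripper": 0}}

```text
time: 1.3
tool_pos: [475.7, -57.1, 259.2]
tcp_rot: [-3.141, 0.0, 1.184]
contact_force: [0.4, -0.6, 0.2]
grip_width: 91.5
finger_force: 0.0
```

{"api": "carry_out", "payload": {"plan": [{"tx":-2.3,"ty":38.5,"tz":0,"rx":0,"ry":0,"rz":0.06},{"tx":-2.3,"ty":38.5,"tz":0,"rx":0,"ry":0,"rz":0.06},{"tx":-2.3,"ty":38.5,"tz":0,"rx":0,"ry":0,"rz":0.06},{"tx":-2.3,"ty":38.5,"tz":0,"rx":0,"ry":0,"rz":0.06},{"tx":-2.3,"ty":38.5,"tz":0,"rx":0,"ry":0,"rz":0.06},{"tx":-2.3,"ty":38.5,"tz":0,"rx":0,"ry":0,"rz":0.06},{"tx":-2.3,"ty":38.5,"tz":0,"rx":0,"ry":0,"rz":0.06},{"tx":-2.3,"ty":38.5,"tz":0,"rx":0,"ry":0,"rz":0.06},{"tx":-2.3,"ty":38.5,"tz":0,"rx":0,"ry":0,"rz":0.06},{"tx":0,"ty":0,"tz":0,"rx":0,"ry":0,"rz":0}]}}

```text
time: 2.3
tool_pos: [453.7, 291.4, 259.0]
tcp_rot: [-3.14, -0.001, 1.727]
contact_force: [0.0, -0.2, -0.4]
grip_width: 91.4
finger_force: 0.0
```

Run:
```python
from h import *
m=bot.camera_model("wrist");im=bot.capture("wrist")
import pickle;pickle.dump(m,open("w1.pkl","wb"))
cv2.imwrite("pics/w1.png",im[:,:,::-1])
print((-np.array(m["R"]).T@m["t"]).round(1),bot.get_obs()["tool_pos"],[np.round(proj("wrist",np.array(X),m),0) for X in((454.5,289.3,178),(454.5,289.3,126))])
```

```text
[442.1 367.5 444.3] [454.01539334 289.28465405 259.00949156] [array([322., 199.]), array([322., 185.])]
```

View pics/w1.png

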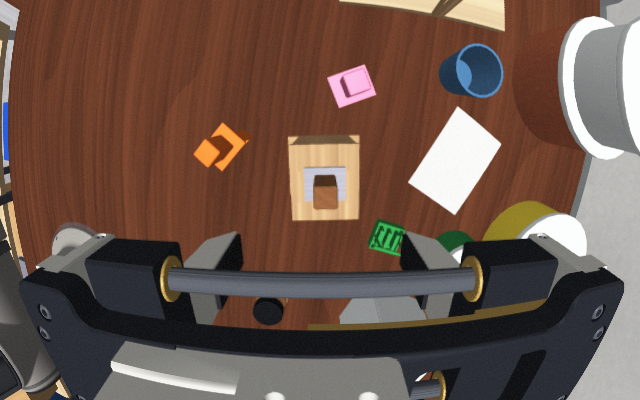

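The wrist view shows the handle top face centred at about (325.5,198), the flange spanning u 304–346, and the plate spanning u 289–359. The rod is a few mm further in +x than the top view gave.

Run:
```python
from h import *
import pickle;m=pickle.load(open("w1.pkl","rb"))
im=cv2.imread("pics/w1.png");cv2.imwrite("pics/w1c.png",cv2.resize(im[125:230,270:380],None,fx=5.5,fy=5.5,interpolation=cv2.INTER_CUBIC))
print(at("wrist",(325.5,198),178,m),at("wrist",(325,186),126,m))
```

```text
[457.82073781 291.01078317 178.        ] [458.25024608 289.07735895 126.        ]
```

View pics/w1c.png

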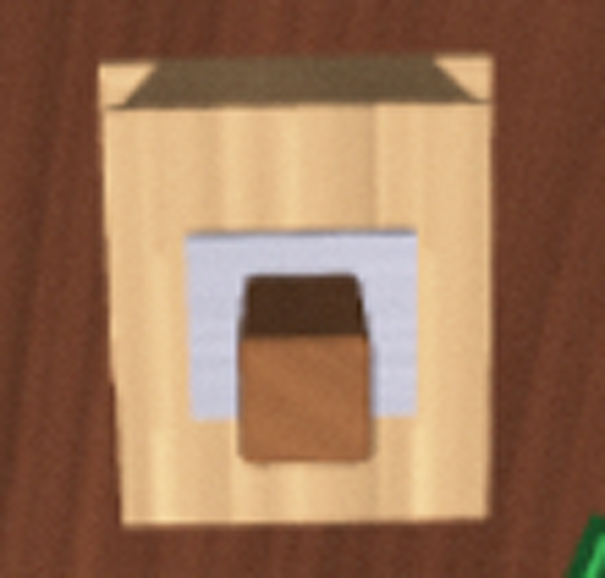

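Confirmed: the flange is centred at wrist pixel (324.5,183.7) and the handle top at (325.1,197.3), squared up with the gripper. I get rod ≈ (457.5, 290). Descending to grip.

{"api": "carry_out", "payload": {"plan": [{"tx":3.5,"ty":0.7,"tz":-11,"rx":0,"ry":0,"rz":0},{"tx":0,"ty":0,"tz":-15,"rx":0,"ry":0,"rz":0},{"tx":0,"ty":0,"tz":-15,"rx":0,"ry":0,"rz":0},{"tx":0,"ty":0,"tz":-15,"rx":0,"ry":0,"rz":0},{"tx":0,"ty":0,"tz":-15,"rx":0,"ry":0,"rz":0},{"tx":0,"ty":0,"tz":-15,"rx":0,"ry":0,"rz":0},{"tx":0,"ty":0,"tz":-15,"rx":0,"ry":0,"rz":0},{"tx":0,"ty":0,"tz":-10,"rx":0,"ry":0,"rz":0},{"tx":0,"ty":0,"tz":-10,"rx":0,"ry":0,"rz":0},{"tx":0,"ty":0,"tz":0,"rx":0,"ry":0,"rz":0}]}}

```text
time: 3.35
tool_pos: [457.8, 287.4, 137.4]
tcp_rot: [-3.139, 0.001, 1.72]
contact_force: [-0.0, -0.3, 0.1]
grip_width: 91.8
finger_force: 0.0
```

{"api": "carry_out", "payload": {"plan": [{"tx":0,"ty":0,"tz":0,"rx":0,"ry":0,"rz":0},{"tx":0,"ty":0,"tz":0,"rx":0,"ry":0,"rz":0},{"tx":0,"ty":0,"tz":0,"rx":0,"ry":0,"rz":0},{"tx":0,"ty":0,"tz":0,"rx":0,"ry":0,"rz":0},{"tx":0,"ty":0,"tz":0,"rx":0,"ry":0,"rz":0},{"tx":0,"ty":0,"tz":0,"rx":0,"ry":0,"rz":0},{"tx":0,"ty":0,"tz":0,"rx":0,"ry":0,"rz":0},{"tx":0,"ty":0,"tz":0,"rx":0,"ry":0,"rz":0},{"tx":0,"ty":0,"tz":0,"rx":0,"ry":0,"rz":0},{"tx":0,"ty":0,"tz":0,"rx":0,"ry":0,"rz":0}], "gripper": 1}}

```text
time: 4.35
tool_pos: [458.2, 288.4, 138.8]
tcp_rot: [-3.142, -0.0, 1.721]
contact_force: [0.5, 0.5, -0.1]
grip_width: 21.5
finger_force: 29.9
```

{"api": "carry_out", "payload": {"plan": [{"tx":0,"ty":0,"tz":5,"rx":0,"ry":0,"rz":0},{"tx":0,"ty":0,"tz":10,"rx":0,"ry":0,"rz":0},{"tx":0,"ty":0,"tz":10,"rx":0,"ry":0,"rz":0},{"tx":0,"ty":0,"tz":10,"rx":0,"ry":0,"rz":0},{"tx":0,"ty":0,"tz":10,"rx":0,"ry":0,"rz":0},{"tx":0,"ty":0,"tz":10,"rx":0,"ry":0,"rz":0},{"tx":0,"ty":0,"tz":10,"rx":0,"ry":0,"rz":0},{"tx":0,"ty":0,"tz":15,"rx":0,"ry":0,"rz":0},{"tx":0,"ty":0,"tz":15,"rx":0,"ry":0,"rz":0},{"tx":0,"ty":0,"tz":15,"rx":0,"ry":0,"rz":0},{"tx":0,"ty":0,"tz":15,"rx":0,"ry":0,"rz":0},{"tx":0,"ty":0,"tz":15,"rx":0,"ry":0,"rz":0}]}}

```text
time: 5.55
tool_pos: [458.2, 288.3, 279.9]
tcp_rot: [3.141, -0.0, 1.721]
contact_force: [0.1, -0.2, -1.9]
grip_width: 21.8
finger_force: 29.9
```

Run:
```python
from h import *
s=bot.capture("scene")[:,:,::-1];w=bot.capture("wrist")[:,:,::-1]
X=np.array([458.3,288.4,278.84-108.84]);u,v=map(int,proj("scene",X));print(u,v)
a=cv2.resize(s[v-40:v+30,u-35:u+35],(400,400),interpolation=cv2.INTER_CUBIC)
T=np.array([590,50,145.]);u,v=map(int,proj("top",T))
t=bot.capture("top")[:,:,::-1];cv2.imwrite("pics/top2.png",t)
cv2.imwrite("pics/hook.png",np.hstack([a,cv2.resize(t[v-35:v+35,u-35:u+35],(400,400),interpolation=cv2.INTER_CUBIC)]));print(u,v)
```

```text
427 226
305 172
```

View pics/hook.png

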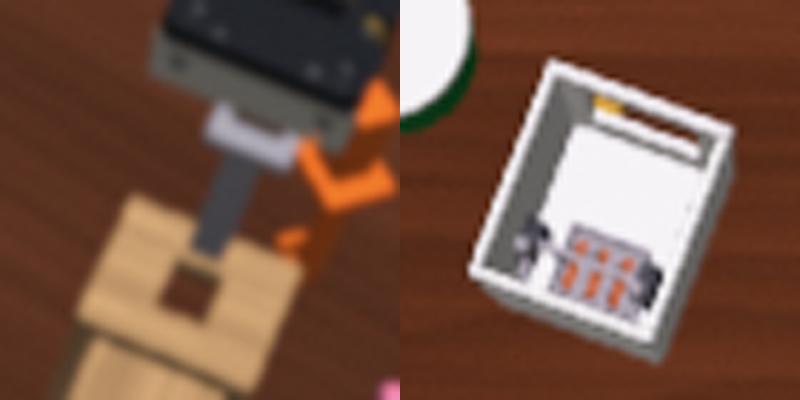

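Run:
```python
from h import *
O=np.array([458.3,288.4,260.]);y=.15
R=np.array([[np.cos(y),-np.sin(y),0],[np.sin(y),np.cos(y),0],[0,0,1]])
for s in(1,-1):
    S=np.diag([s,s,1])
    for P in([11,-8,0],[11,8,0],[11,-8,-94],[11,8,-94],[-11,-8,-77],[-11,8,-77],[-11,-8,-94]):
        u,v=proj("scene",O+R@S@np.array(P,float));print(s,P,round((u-392)*400/70),round((v-186)*400/70))
```

```text
1 [11, -8, 0] 219 128
1 [11, 8, 0] 256 144
1 [11, -8, -94] 173 247
1 [11, 8, -94] 206 262
1 [-11, -8, -77] 199 190
1 [-11, 8, -77] 233 205
1 [-11, -8, -94] 190 210
-1 [11, -8, 0] 274 105
-1 [11, 8, 0] 238 90
-1 [11, -8, -94] 224 225
-1 [11, 8, -94] 190 210
-1 [-11, -8, -77] 215 242
-1 [-11, 8, -77] 181 226
-1 [-11, -8, -94] 206 262
```

{"api": "carry_out", "payload": {"plan": [{"tx":12.9,"ty":-23.7,"tz":0,"rx":0,"ry":0,"rz":-0.0483},{"tx":12.9,"ty":-23.7,"tz":0,"rx":0,"ry":0,"rz":-0.0483},{"tx":12.9,"ty":-23.7,"tz":0,"rx":0,"ry":0,"rz":-0.0483},{"tx":12.9,"ty":-23.7,"tz":0,"rx":0,"ry":0,"rz":-0.0483},{"tx":12.9,"ty":-23.7,"tz":0,"rx":0,"ry":0,"rz":-0.0483},{"tx":12.9,"ty":-23.7,"tz":0,"rx":0,"ry":0,"rz":-0.0483},{"tx":12.9,"ty":-23.7,"tz":0,"rx":0,"ry":0,"rz":-0.0483},{"tx":12.9,"ty":-23.7,"tz":0,"rx":0,"ry":0,"rz":-0.0483},{"tx":12.9,"ty":-23.7,"tz":0,"rx":0,"ry":0,"rz":-0.0483},{"tx":12.9,"ty":-23.7,"tz":0,"rx":0,"ry":0,"rz":-0.0483},{"tx":0,"ty":0,"tz":0,"rx":0,"ry":0,"rz":0},{"tx":0,"ty":0,"tz":0,"rx":0,"ry":0,"rz":0}]}}

```text
time: 6.9
tool_pos: [586.9, 51.1, 277.6]
tcp_rot: [-3.139, 0.0, 1.237]
contact_force: [0.7, 0.0, -1.5]
grip_width: 21.3
finger_force: 29.9
```

Run:
```python
from h import *
import pickle
m=bot.camera_model("wrist");w=bot.capture("wrist")[:,:,::-1];pickle.dump(m,open("w2.pkl","wb"));cv2.imwrite("pics/w2.png",w)
u,v=map(int,proj("wrist",np.array([590.,50,145]),m));print(u,v)
v0=min(max(v-75,0),250);u0=u-100
print(u0,v0);cv2.imwrite("pics/w2c.png",cv2.resize(w[v0:v0+150,u0:u0+200],None,fx=4,fy=4,interpolation=cv2.INTER_CUBIC))
```

```text
324 183
224 108
```

View pics/w2c.png

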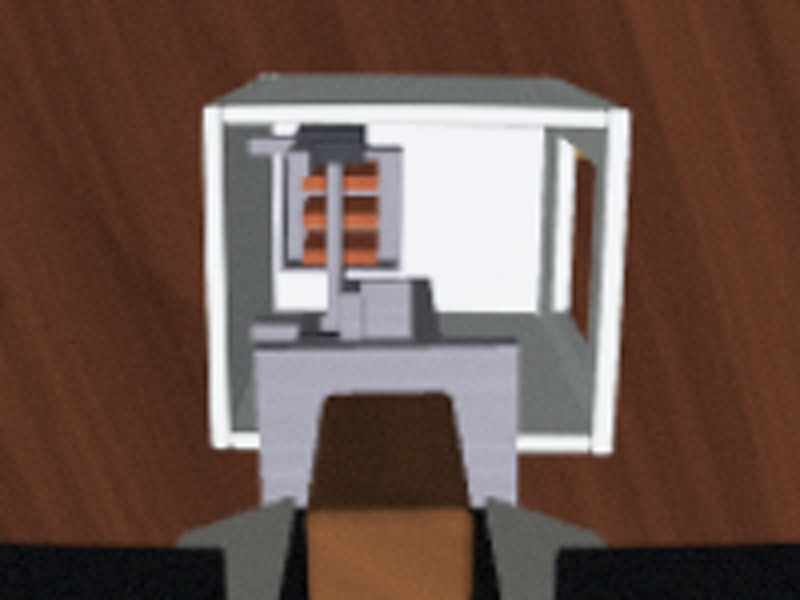

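The wrist crop shows the tank rim corners at crop (205,107), (630,110), (612,453) and (212,447), and the bar running vertically at u≈335. The hook's dark shank side is at u 412–440 and its lip at u 340–360. The lip therefore points to the near wall, as needed, with rod x aligned to tank x.

Run:
```python
from h import *
import pickle;m=pickle.load(open("w2.pkl","rb"))
f=lambda p:(224+(p[0]+.5)/4-.5,108+(p[1]+.5)/4-.5)
P=np.array([at("wrist",f(p),145,m)[:2] for p in((205,107),(630,110),(612,453),(212,447))])
e=np.roll(P,-1,0)-P;c=P.mean(0)
a=np.arctan2(*(P[1]+P[2]-P[0]-P[3])[::-1]);print(c,a,np.hypot(*e.T),np.arctan2(e[:,1],e[:,0]))
R=np.array([[np.cos(a),np.sin(a)],[-np.sin(a),np.cos(a)]])
tf=lambda uv,z:(R@(at("wrist",f(uv),z,m)[:2]-c)).round(1)
for z in(77,83,89):print(z,"bar",tf((336,170),z),tf((334,300),z),"bracket end",tf((332,142),z))
print("seat",tf((387,308),170),"tcp",(R@(np.array([587.3,51.4])-c)).round(1),"flange",tf((387,425),266))
print("basket rim y", [tf((340,v),38) for v in (148,268)])
```

```text
[594.66919826  53.74002435] -0.34313053479049116 [109.71550137  94.23684992 110.51922716  92.89117022] [-0.33699486 -1.91047389  2.79237106  1.22251626]
77 bar [-24.   20.9] [-24.6 -21. ] bracket end [-25.3  29.8]
83 bar [-23.7  21.7] [-24.3 -19.6] bracket end [-25.   30.4]
89 bar [-23.4  22.5] [-24.1 -18.1] bracket end [-24.7  31.1]
seat [-7.4 -0.4] tcp [-6.2 -4.7] flange [-7.   3.1]
basket rim y [array([-24.4,  23.4]), array([-24.3, -18.9])]
```

The hook is 16.6 mm to +x of the bar in the same image. I'll back off 4 mm, descend to seat z≈57 (lip below the lowest possible bar), then slide under the bar.

{"api": "carry_out", "payload": {"plan": [{"tx":4.4,"ty":0.6,"tz":0,"rx":0,"ry":0,"rz":-0.006},{"tx":0,"ty":0,"tz":-12,"rx":0,"ry":0,"rz":0},{"tx":0,"ty":0,"tz":-12,"rx":0,"ry":0,"rz":0},{"tx":0,"ty":0,"tz":-12,"rx":0,"ry":0,"rz":0},{"tx":0,"ty":0,"tz":-12,"rx":0,"ry":0,"rz":0},{"tx":0,"ty":0,"tz":-12,"rx":0,"ry":0,"rz":0},{"tx":0,"ty":0,"tz":-10,"rx":0,"ry":0,"rz":0},{"tx":0,"ty":0,"tz":-8,"rx":0,"ry":0,"rz":0},{"tx":0,"ty":0,"tz":0,"rx":0,"ry":0,"rz":0}]}}

```text
time: 7.85
tool_pos: [591.1, 52.0, 199.4]
tcp_rot: [-3.139, 0.001, 1.232]
contact_force: [-0.4, -0.4, -2.2]
grip_width: 21.7
finger_force: 29.9
```

Run:
```python
from h import *
import pickle
m=bot.camera_model("wrist");w=bot.capture("wrist")[:,:,::-1];pickle.dump(m,open("w3.pkl","wb"));cv2.imwrite("pics/w3.png",w)
u,v=map(int,proj("wrist",np.array([594.,53,100]),m));print(u,v)
u0,v0=u-75,max(v-75,0);print(u0,v0)
cv2.imwrite("pics/w3c.png",cv2.resize(w[v0:v0+110,u0:u0+145],None,fx=5,fy=5,interpolation=cv2.INTER_CUBIC))
```

```text
323 189
248 114
```

View pics/w3c.png

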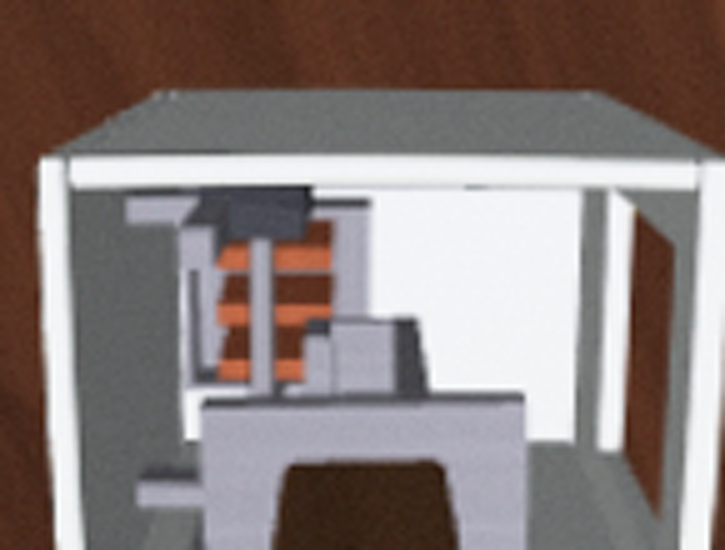

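Close-up: the bar is at u≈261, and the hook stands clear to the right, with its lip's left edge at u≈303 and the flange centred at u≈363. I'll check the relative offset, then descend the remaining 35 mm.

Run:
```python
from h import *
import pickle;m=pickle.load(open("w3.pkl","rb"))
f=lambda p:(248+(p[0]+.5)/5-.5,114+(p[1]+.5)/5-.5)
a=-.34;c=np.array([594.7,53.7]);R=np.array([[np.cos(a),np.sin(a)],[-np.sin(a),np.cos(a)]])
tf=lambda uv,z:(R@(at("wrist",f(uv),z,m)[:2]-c)).round(1)
for z in(77,83,89):print(z,"bar",tf((261,260),z),tf((261,370),z))
print("lip/seat edge",tf((331,330),92),tf((331,330),105),"lip left",tf((304,340),105),"seat far edge",tf((395,322),92),"flange",tf((363,470),116.8),"tcp",R@(np.array([591.7,52.0])-c))
print("rim",[tf(p,145) for p in((40,157),(718,160))])
```

```text
77 bar [-24.5  17.8] [-24.9  -5.1]
83 bar [-24.1  18.9] [-24.4  -3.6]
89 bar [-23.7  20.1] [-24.  -2.]
lip/seat edge [-10.1   6.8] [-9.7  9.8] lip left [-14.7   7.9] seat far edge [2.3 8.4] flange [ -3.7 -13.6] tcp [-2.26133594 -2.60314421]
rim [array([-54.5,  47.2]), array([52.3, 47. ])]
```

{"api": "carry_out", "payload": {"plan": [{"tx":0,"ty":0,"tz":-10,"rx":0,"ry":0,"rz":0},{"tx":0,"ty":0,"tz":-10,"rx":0,"ry":0,"rz":0},{"tx":0,"ty":0,"tz":-10,"rx":0,"ry":0,"rz":0},{"tx":0,"ty":0,"tz":-5,"rx":0,"ry":0,"rz":0},{"tx":0,"ty":0,"tz":0,"rx":0,"ry":0,"rz":0}]}}

```text
time: 8.4
tool_pos: [591.1, 52.0, 164.6]
tcp_rot: [-3.14, 0.001, 1.232]
contact_force: [-1.1, 0.2, -1.5]
grip_width: 21.4
finger_force: 29.9
```

{"api": "carry_out", "payload": {"plan": [{"tx":-4.8,"ty":1.7,"tz":0,"rx":0,"ry":0,"rz":0},{"tx":-4.8,"ty":1.7,"tz":0,"rx":0,"ry":0,"rz":0},{"tx":-4.8,"ty":1.7,"tz":0,"rx":0,"ry":0,"rz":0},{"tx":-4.8,"ty":1.7,"tz":0,"rx":0,"ry":0,"rz":0},{"tx":0,"ty":0,"tz":4,"rx":0,"ry":0,"rz":0},{"tx":0,"ty":0,"tz":4,"rx":0,"ry":0,"rz":0},{"tx":0,"ty":0,"tz":4,"rx":0,"ry":0,"rz":0},{"tx":0,"ty":0,"tz":2,"rx":0,"ry":0,"rz":0},{"tx":0,"ty":0,"tz":2,"rx":0,"ry":0,"rz":0},{"tx":0,"ty":0,"tz":0,"rx":0,"ry":0,"rz":0},{"tx":0,"ty":0,"tz":0,"rx":0,"ry":0,"rz":0}]}}

```text
time: 9.5
tool_pos: [572.5, 58.8, 181.7]
tcp_rot: [-3.141, 0.0, 1.232]
contact_force: [0.7, 0.9, -1.1]
grip_width: 21.8
finger_force: 29.9
```

{"api": "carry_out", "payload": {"plan": [{"tx":0,"ty":0,"tz":2,"rx":0,"ry":0,"rz":0},{"tx":0,"ty":0,"tz":2,"rx":0,"ry":0,"rz":0},{"tx":0,"ty":0,"tz":0,"rx":0,"ry":0,"rz":0}]}}

```text
time: 9.8
tool_pos: [572.5, 58.8, 185.9]
tcp_rot: [3.142, 0.0, 1.232]
contact_force: [0.2, 0.0, -4.2]
grip_width: 22.0
finger_force: 29.9
```

{"api": "carry_out", "payload": {"plan": [{"tx":0,"ty":0,"tz":2,"rx":0,"ry":0,"rz":0},{"tx":0,"ty":0,"tz":2,"rx":0,"ry":0,"rz":0},{"tx":0,"ty":0,"tz":0,"rx":0,"ry":0,"rz":0}]}}

```text
time: 10.1
tool_pos: [572.6, 58.8, 190.1]
tcp_rot: [3.141, -0.0, 1.232]
contact_force: [0.3, 1.0, -4.9]
grip_width: 21.4
finger_force: 29.9
```

{"api": "carry_out", "payload": {"plan": [{"tx":0,"ty":0,"tz":2,"rx":0,"ry":0,"rz":0},{"tx":0,"ty":0,"tz":2,"rx":0,"ry":0,"rz":0},{"tx":0,"ty":0,"tz":0,"rx":0,"ry":0,"rz":0}]}}

```text
time: 10.4
tool_pos: [572.7, 58.8, 194.2]
tcp_rot: [3.141, -0.0, 1.232]
contact_force: [0.5, -1.0, -4.1]
grip_width: 21.6
finger_force: 29.9
```

The hook took the load at TCP z≈184–186, giving a basket weight of about 3 N. Now creeping up towards the stop in small checked steps.

{"api": "carry_out", "payload": {"plan": [{"tx":0,"ty":0,"tz":0.8,"rx":0,"ry":0,"rz":0},{"tx":0,"ty":0,"tz":0.7,"rx":0,"ry":0,"rz":0},{"tx":0,"ty":0,"tz":0,"rx":0,"ry":0,"rz":0}]}}

```text
time: 10.7
tool_pos: [572.5, 58.8, 195.4]
tcp_rot: [3.141, -0.0, 1.232]
contact_force: [0.2, 0.1, -3.2]
grip_width: 21.3
finger_force: 29.9
```

Run:
```python
from h import *
import pickle
m=bot.camera_model("wrist");w=bot.capture("wrist")[:,:,::-1];pickle.dump(m,open("w4.pkl","wb"));cv2.imwrite("pics/w4.png",w)
a=-.34;c=np.array([594.7,53.7]);x=np.array([np.cos(a),np.sin(a)]);y=np.array([-np.sin(a),np.cos(a)])
u,v=map(int,proj("wrist",np.array([*(c-24*x+20*y),90]),m));print(u-50,v-40)
cv2.imwrite("pics/w4c.png",cv2.resize(w[v-40:v+35,u-50:u+50],None,fx=8,fy=8,interpolation=cv2.INTER_CUBIC))
```

```text
269 126
```

View pics/w4c.png

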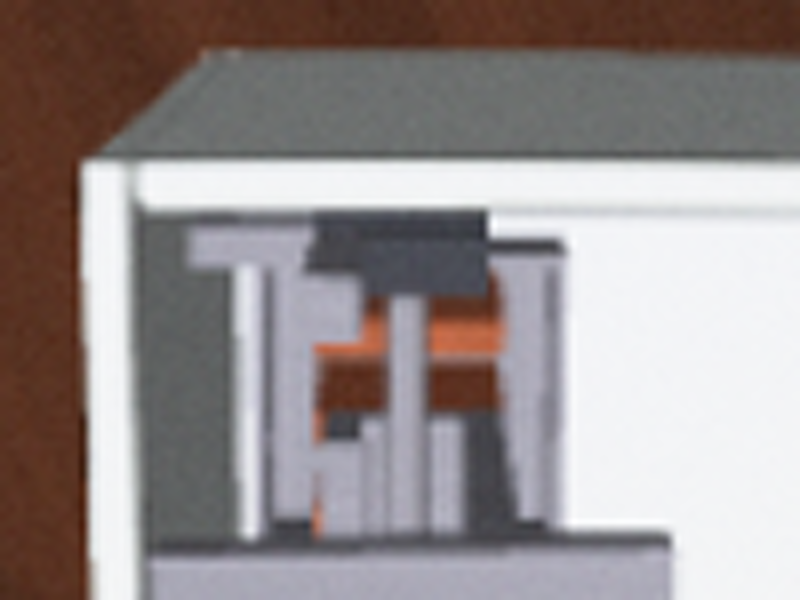

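The crop shows the bar (u 388–427) centred in the throat, with the lip at u 320–360, the shank at u≈490, and the dark stop overhead at (360–490, 235–295). The bar is well hooked, so I'll continue in small steps.

{"api": "carry_out", "payload": {"plan": [{"tx":0,"ty":0,"tz":0.8,"rx":0,"ry":0,"rz":0},{"tx":0,"ty":0,"tz":0.7,"rx":0,"ry":0,"rz":0},{"tx":0,"ty":0,"tz":0,"rx":0,"ry":0,"rz":0}]}}

```text
time: 11.05
tool_pos: [572.6, 58.8, 196.9]
tcp_rot: [3.141, -0.0, 1.232]
contact_force: [1.1, 0.1, -4.6]
grip_width: 21.7
finger_force: 29.9
```

{"api": "carry_out", "payload": {"plan": [{"tx":0,"ty":0,"tz":0.8,"rx":0,"ry":0,"rz":0},{"tx":0,"ty":0,"tz":0.7,"rx":0,"ry":0,"rz":0},{"tx":0,"ty":0,"tz":0,"rx":0,"ry":0,"rz":0}]}}

```text
time: 11.35
tool_pos: [572.6, 58.8, 198.5]
tcp_rot: [3.141, -0.0, 1.232]
contact_force: [0.7, 0.3, -4.5]
grip_width: 21.7
finger_force: 29.9
```

{"api": "carry_out", "payload": {"plan": [{"tx":0,"ty":0,"tz":0.8,"rx":0,"ry":0,"rz":0},{"tx":0,"ty":0,"tz":0.7,"rx":0,"ry":0,"rz":0},{"tx":0,"ty":0,"tz":0,"rx":0,"ry":0,"rz":0}]}}

```text
time: 11.65
tool_pos: [572.4, 58.7, 199.5]
tcp_rot: [-3.141, 0.0, 1.232]
contact_force: [0.0, -0.1, -5.5]
grip_width: 21.6
finger_force: 29.9
```

{"api": "carry_out", "payload": {"plan": [{"tx":0,"ty":0,"tz":0.5,"rx":0,"ry":0,"rz":0},{"tx":0,"ty":0,"tz":0.5,"rx":0,"ry":0,"rz":0},{"tx":0,"ty":0,"tz":0,"rx":0,"ry":0,"rz":0}]}}

```text
time: 11.95
tool_pos: [572.1, 58.8, 199.9]
tcp_rot: [-3.14, 0.001, 1.232]
contact_force: [0.7, 0.0, -12.5]
grip_width: 21.7
finger_force: 29.9
```

Stop met (force jumped to −12.5 N at 200.84, contact at about 199.7). Letting down to about 2.3 mm below contact, then easing +x.

{"api": "carry_out", "payload": {"plan": [{"tx":0,"ty":0,"tz":-1.5,"rx":0,"ry":0,"rz":0},{"tx":0,"ty":0,"tz":-1,"rx":0,"ry":0,"rz":0},{"tx":0,"ty":0,"tz":-1,"rx":0,"ry":0,"rz":0},{"tx":0,"ty":0,"tz":0,"rx":0,"ry":0,"rz":0},{"tx":1.4,"ty":-0.5,"tz":0,"rx":0,"ry":0,"rz":0},{"tx":1.4,"ty":-0.5,"tz":0,"rx":0,"ry":0,"rz":0},{"tx":1.4,"ty":-0.5,"tz":0,"rx":0,"ry":0,"rz":0},{"tx":1.4,"ty":-0.5,"tz":0,"rx":0,"ry":0,"rz":0},{"tx":0,"ty":0,"tz":0,"rx":0,"ry":0,"rz":0}]}}

```text
time: 12.85
tool_pos: [578.3, 56.7, 197.3]
tcp_rot: [3.141, -0.0, 1.232]
contact_force: [0.0, 0.7, -3.7]
grip_width: 21.8
finger_force: 29.9
```

{"api": "carry_out", "payload": {"plan": [{"tx":0.9,"ty":-0.3,"tz":0,"rx":0,"ry":0,"rz":0},{"tx":0.9,"ty":-0.3,"tz":0,"rx":0,"ry":0,"rz":0},{"tx":0.9,"ty":-0.3,"tz":0,"rx":0,"ry":0,"rz":0},{"tx":0,"ty":0,"tz":0,"rx":0,"ry":0,"rz":0}]}}

```text
time: 13.25
tool_pos: [580.9, 55.8, 197.3]
tcp_rot: [3.141, 0.0, 1.232]
contact_force: [-0.2, 0.1, -4.8]
grip_width: 21.6
finger_force: 29.9
```

{"api": "carry_out", "payload": {"plan": [{"tx":0.9,"ty":-0.3,"tz":0,"rx":0,"ry":0,"rz":0},{"tx":0.9,"ty":-0.3,"tz":0,"rx":0,"ry":0,"rz":0},{"tx":0.9,"ty":-0.3,"tz":0,"rx":0,"ry":0,"rz":0},{"tx":0,"ty":0,"tz":0,"rx":0,"ry":0,"rz":0}]}}

```text
time: 13.65
tool_pos: [583.6, 54.9, 197.3]
tcp_rot: [3.141, 0.0, 1.232]
contact_force: [-0.5, 0.0, -4.7]
grip_width: 21.8
finger_force: 29.9
```

{"api": "carry_out", "payload": {"plan": [{"tx":1.9,"ty":-0.65,"tz":0,"rx":0,"ry":0,"rz":0},{"tx":1.9,"ty":-0.65,"tz":0,"rx":0,"ry":0,"rz":0},{"tx":1.9,"ty":-0.65,"tz":0,"rx":0,"ry":0,"rz":0},{"tx":1.9,"ty":-0.65,"tz":0,"rx":0,"ry":0,"rz":0},{"tx":1.9,"ty":-0.65,"tz":0,"rx":0,"ry":0,"rz":0},{"tx":1.9,"ty":-0.65,"tz":0,"rx":0,"ry":0,"rz":0},{"tx":0,"ty":0,"tz":0,"rx":0,"ry":0,"rz":0}]}}

```text
time: 14.35
tool_pos: [595.2, 51.0, 197.3]
tcp_rot: [3.141, -0.0, 1.232]
contact_force: [-0.2, -0.6, -4.6]
grip_width: 21.4
finger_force: 29.9
```

{"api": "carry_out", "payload": {"plan": [{"tx":1.9,"ty":-0.7,"tz":0,"rx":0,"ry":0,"rz":0},{"tx":1.9,"ty":-0.7,"tz":0,"rx":0,"ry":0,"rz":0},{"tx":1.9,"ty":-0.7,"tz":0,"rx":0,"ry":0,"rz":0},{"tx":1.9,"ty":-0.7,"tz":0,"rx":0,"ry":0,"rz":0},{"tx":1.9,"ty":-0.7,"tz":0,"rx":0,"ry":0,"rz":0},{"tx":0,"ty":0,"tz":0,"rx":0,"ry":0,"rz":0}]}}

```text
time: 14.95
tool_pos: [604.7, 47.4, 197.3]
tcp_rot: [3.141, 0.0, 1.232]
contact_force: [0.7, 0.9, -3.6]
grip_width: 21.7
finger_force: 29.9
```

{"api": "carry_out", "payload": {"plan": [{"tx":1.9,"ty":-0.7,"tz":0,"rx":0,"ry":0,"rz":0},{"tx":1.9,"ty":-0.7,"tz":0,"rx":0,"ry":0,"rz":0},{"tx":1.9,"ty":-0.7,"tz":0,"rx":0,"ry":0,"rz":0},{"tx":1.9,"ty":-0.7,"tz":0,"rx":0,"ry":0,"rz":0},{"tx":1.9,"ty":-0.7,"tz":0,"rx":0,"ry":0,"rz":0},{"tx":0,"ty":0,"tz":0,"rx":0,"ry":0,"rz":0},{"tx":0,"ty":0,"tz":0,"rx":0,"ry":0,"rz":0}]}}

```text
time: 15.65
tool_pos: [613.9, 44.1, 197.3]
tcp_rot: [-3.142, 0.0, 1.232]
contact_force: [-0.3, -0.1, -3.7]
grip_width: 21.6
finger_force: 29.9
```

{"api": "carry_out", "payload": {"plan": [{"tx":0,"ty":0,"tz":2,"rx":0,"ry":0,"rz":0},{"tx":0,"ty":0,"tz":2,"rx":0,"ry":0,"rz":0},{"tx":0,"ty":0,"tz":2,"rx":0,"ry":0,"rz":0},{"tx":0,"ty":0,"tz":0,"rx":0,"ry":0,"rz":0}]}}

```text
time: 16.05
tool_pos: [614.1, 44.1, 203.9]
tcp_rot: [3.141, -0.0, 1.232]
contact_force: [0.6, 0.5, -3.3]
grip_width: 21.5
finger_force: 29.9
```

{"api": "carry_out", "payload": {"plan": [{"tx":0,"ty":0,"tz":3,"rx":0,"ry":0,"rz":0},{"tx":0,"ty":0,"tz":4,"rx":0,"ry":0,"rz":0},{"tx":0,"ty":0,"tz":5,"rx":0,"ry":0,"rz":0},{"tx":0,"ty":0,"tz":5,"rx":0,"ry":0,"rz":0},{"tx":0,"ty":0,"tz":6,"rx":0,"ry":0,"rz":0},{"tx":0,"ty":0,"tz":6,"rx":0,"ry":0,"rz":0},{"tx":0,"ty":0,"tz":6,"rx":0,"ry":0,"rz":0},{"tx":0,"ty":0,"tz":6,"rx":0,"ry":0,"rz":0},{"tx":0,"ty":0,"tz":6,"rx":0,"ry":0,"rz":0},{"tx":0,"ty":0,"tz":6,"rx":0,"ry":0,"rz":0},{"tx":0,"ty":0,"tz":6,"rx":0,"ry":0,"rz":0},{"tx":0,"ty":0,"tz":6,"rx":0,"ry":0,"rz":0}]}}

```text
time: 17.25
tool_pos: [613.9, 44.1, 268.8]
tcp_rot: [3.142, 0.0, 1.232]
contact_force: [-0.5, 0.2, -3.6]
grip_width: 21.8
finger_force: 29.9
```

{"api": "carry_out", "payload": {"plan": [{"tx":0,"ty":0,"tz":6,"rx":0,"ry":0,"rz":0},{"tx":0,"ty":0,"tz":7,"rx":0,"ry":0,"rz":0},{"tx":0,"ty":0,"tz":7,"rx":0,"ry":0,"rz":0},{"tx":0,"ty":0,"tz":7,"rx":0,"ry":0,"rz":0},{"tx":0,"ty":0,"tz":8,"rx":0,"ry":0,"rz":0},{"tx":0,"ty":0,"tz":8,"rx":0,"ry":0,"rz":0},{"tx":0,"ty":0,"tz":8,"rx":0,"ry":0,"rz":0},{"tx":0,"ty":0,"tz":8,"rx":0,"ry":0,"rz":0},{"tx":0,"ty":0,"tz":7,"rx":0,"ry":0,"rz":0},{"tx":0,"ty":0,"tz":6,"rx":0,"ry":0,"rz":0},{"tx":0,"ty":0,"tz":5,"rx":0,"ry":0,"rz":0},{"tx":0,"ty":0,"tz":0,"rx":0,"ry":0,"rz":0}]}}

```text
time: 18.45
tool_pos: [614.1, 44.0, 346.2]
tcp_rot: [3.14, -0.0, 1.232]
contact_force: [-0.1, 0.1, -3.7]
grip_width: 21.7
finger_force: 29.9
```

Run:
```python
from h import *
im=cv2.imread("pics/top0.png")
g=np.array([[395,206],[464,196],[468,237],[401,246]])
# refine tray rectangle by colour segmentation
hsv=cv2.cvtColor(im,cv2.COLOR_BGR2HSV);roi=np.zeros(im.shape[:2],np.uint8);roi[188:252,388:475]=1
d=cv2.absdiff(im.astype(np.float32),np.zeros_like(im,np.float32))
mask=((im.max(2).astype(int)-im.min(2)<45)&(im.max(2)>70)|((im[:,:,2]>130)))&(roi>0)
cs,_=cv2.findContours(mask.astype(np.uint8),cv2.RETR_EXTERNAL,cv2.CHAIN_APPROX_NONE)
c=max(cs,key=cv2.contourArea);r=cv2.minAreaRect(c);print(r)
P=np.array([at("top",p,5)[:2] for p in cv2.boxPoints(r)]);e=np.roll(P,-1,0)-P
print(P.round(1),P.mean(0),np.hypot(*e.T),np.arctan2(e[:,1],e[:,0]))
tl=at("top",(416,220),32)[:2];print("tiles",tl)
k=np.argmax(np.hypot(*e.T));v=e[k]/np.hypot(*e[k])
ct=P.mean(0);v=v if v@(tl-ct)>0 else -v
print("spot",ct-45*v,"tiles along",v@(tl-ct))
print(bot.get_obs()["contact_force"])
```

```text
((431.219970703125, 220.03997802734375), (42.00214385986328, 69.1550521850586), 81.8698959350586)
[[ 517.2 -215.2]
 [ 551.6 -423.7]
 [ 425.3 -441.6]
 [ 391.2 -234.5]] [ 471.3259585  -328.75564378] [211.30306863 127.57638807 209.88553608 127.55116804] [-1.40748841 -3.00024699  1.73409489  0.15245631]
tiles [ 469.43498379 -276.83289449]
spot [ 478.64219314 -373.15691302] tiles along 51.53935079565234
[-0.07863973  0.14776748 -3.65801482]
```

The tray spot comes out at about (479,-372), with a measured tray size of 128×210 against 124×204 and the tiles at +51 along the tray, so it's consistent. Carrying the basket over smoothly.

{"api": "carry_out", "payload": {"plan": [{"tx":-1.6,"ty":-5,"tz":0,"rx":0,"ry":0,"rz":0},{"tx":-2.6,"ty":-8,"tz":0,"rx":0,"ry":0,"rz":0},{"tx":-3.9,"ty":-12,"tz":0,"rx":0,"ry":0,"rz":0},{"tx":-5.1,"ty":-16,"tz":0,"rx":0,"ry":0,"rz":0},{"tx":-6.4,"ty":-20,"tz":0,"rx":0,"ry":0,"rz":0},{"tx":-7.1,"ty":-22,"tz":0,"rx":0,"ry":0,"rz":0},{"tx":-7.1,"ty":-22,"tz":0,"rx":0,"ry":0,"rz":0},{"tx":-7.1,"ty":-22,"tz":0,"rx":0,"ry":0,"rz":0},{"tx":-7.1,"ty":-22,"tz":0,"rx":0,"ry":0,"rz":0},{"tx":-7.1,"ty":-22,"tz":0,"rx":0,"ry":0,"rz":0},{"tx":-7.1,"ty":-22,"tz":0,"rx":0,"ry":0,"rz":0},{"tx":-7.1,"ty":-22,"tz":0,"rx":0,"ry":0,"rz":0}]}}

```text
time: 19.65
tool_pos: [543.3, -173.0, 345.5]
tcp_rot: [3.141, 0.0, 1.231]
contact_force: [0.2, 0.2, -4.6]
grip_width: 21.6
finger_force: 29.9
```

{"api": "carry_out", "payload": {"plan": [{"tx":-7.1,"ty":-22,"tz":0,"rx":0,"ry":0,"rz":0},{"tx":-7.1,"ty":-22,"tz":0,"rx":0,"ry":0,"rz":0},{"tx":-7.1,"ty":-22,"tz":0,"rx":0,"ry":0,"rz":0},{"tx":-7.1,"ty":-22,"tz":0,"rx":0,"ry":0,"rz":0},{"tx":-7.1,"ty":-22,"tz":0,"rx":0,"ry":0,"rz":0},{"tx":-7.1,"ty":-22,"tz":0,"rx":0,"ry":0,"rz":0},{"tx":-6.4,"ty":-20,"tz":0,"rx":0,"ry":0,"rz":0},{"tx":-5.1,"ty":-16,"tz":0,"rx":0,"ry":0,"rz":0},{"tx":-3.9,"ty":-12,"tz":0,"rx":0,"ry":0,"rz":0},{"tx":-3.2,"ty":-10,"tz":0,"rx":0,"ry":0,"rz":0},{"tx":-2.3,"ty":-7,"tz":0,"rx":0,"ry":0,"rz":0},{"tx":-1.3,"ty":-4,"tz":0,"rx":0,"ry":0,"rz":0}]}}

```text
time: 20.85
tool_pos: [479.7, -372.3, 345.3]
tcp_rot: [-3.142, -0.0, 1.232]
contact_force: [-0.0, -0.5, -3.8]
grip_width: 22.1
finger_force: 29.9
```

Run:
```python
from h import *
o=bot.get_obs();print(o["time"],o["tool_pos"],o["contact_force"])
im=cv2.cvtColor(bot.capture("top"),cv2.COLOR_RGB2BGR);cv2.imwrite("pics/top5.png",im)
m=bot.camera_model("wrist");w=bot.capture("wrist")[:,:,::-1];cv2.imwrite("pics/w5.png",w)
b=(w[:,:,2].astype(int)>w[:,:,0].astype(int)+80)&(w[:,:,2]>140)
n,l,s,c=cv2.connectedComponentsWithStats(b.astype(np.uint8))
for i in range(1,n):
    if s[i,4]>25:print(s[i],c[i].round(1),"z32",at("wrist",c[i],32,m)[:2].round(0),"z185",at("wrist",c[i],185,m)[:2].round(0))
```

```text
20.85 [ 479.67807337 -372.28112103  345.25947886] [-0.04271604 -0.45783139 -3.80123322]
[277  82  40  40 942] [296.4 101.6] z32 [ 473. -275.] z185 [ 483. -282.]
[309 166   8   4  32] [312.5 167.5] z32 [ 461. -384.] z185 [ 474. -358.]
[323 166   9   5  36] [326.8 167.6] z32 [ 483. -392.] z185 [ 490. -364.]
[ 19 182  33  66 647] [ 34.4 215. ] z32 [-225. -244.] z185 [  -1. -261.]
[ 302  237   38   34 1122] [320.3 254.4] z32 [ 420. -537.] z185 [ 446. -464.]
[364 270   6  40 117] [366.8 290.4] z32 [ 478. -641.] z185 [ 486. -536.]
[274 274   5  35  94] [275.2 291.6] z32 [ 311. -586.] z185 [ 371. -498.]
[  0 293  43  53 989] [ 20.6 319.2] z32 [-657. -503.] z185 [-300. -441.]
[460 293  31  28 660] [474.5 307. ] z32 [ 690. -782.] z185 [ 633. -634.]
[ 36 371  41  29 572] [ 56.5 384.5] z32 [-772. -810.] z185 [-380. -653.]
```

{"api": "carry_out", "payload": {"plan": [{"tx":0,"ty":0,"tz":-5,"rx":0,"ry":0,"rz":0},{"tx":0,"ty":0,"tz":-9,"rx":0,"ry":0,"rz":0},{"tx":0,"ty":0,"tz":-13,"rx":0,"ry":0,"rz":0},{"tx":0,"ty":0,"tz":-15,"rx":0,"ry":0,"rz":0},{"tx":0,"ty":0,"tz":-15,"rx":0,"ry":0,"rz":0},{"tx":0,"ty":0,"tz":-15,"rx":0,"ry":0,"rz":0},{"tx":0,"ty":0,"tz":-15,"rx":0,"ry":0,"rz":0},{"tx":0,"ty":0,"tz":-15,"rx":0,"ry":0,"rz":0},{"tx":0,"ty":0,"tz":-15,"rx":0,"ry":0,"rz":0},{"tx":0,"ty":0,"tz":-13,"rx":0,"ry":0,"rz":0},{"tx":0,"ty":0,"tz":-9,"rx":0,"ry":0,"rz":0},{"tx":0,"ty":0,"tz":-6,"rx":0,"ry":0,"rz":0}]}}

```text
time: 22.15
tool_pos: [479.6, -371.3, 199.2]
tcp_rot: [-3.14, -0.001, 1.232]
contact_force: [0.2, -0.1, -4.0]
grip_width: 21.7
finger_force: 29.9
```

{"api": "carry_out", "payload": {"plan": [{"tx":0,"ty":0,"tz":-4,"rx":0,"ry":0,"rz":0},{"tx":0,"ty":0,"tz":-4,"rx":0,"ry":0,"rz":0},{"tx":0,"ty":0,"tz":-2,"rx":0,"ry":0,"rz":0},{"tx":0,"ty":0,"tz":-1,"rx":0,"ry":0,"rz":0},{"tx":0,"ty":0,"tz":0,"rx":0,"ry":0,"rz":0},{"tx":0,"ty":0,"tz":0,"rx":0,"ry":0,"rz":0}]}}

```text
time: 22.75
tool_pos: [479.9, -372.0, 189.6]
tcp_rot: [3.141, 0.0, 1.232]
contact_force: [-0.1, -0.1, -3.7]
grip_width: 21.5
finger_force: 29.9
```

{"api": "carry_out", "payload": {"plan": [{"tx":0,"ty":0,"tz":-1,"rx":0,"ry":0,"rz":0},{"tx":0,"ty":0,"tz":-1,"rx":0,"ry":0,"rz":0},{"tx":0,"ty":0,"tz":-1,"rx":0,"ry":0,"rz":0},{"tx":0,"ty":0,"tz":-1,"rx":0,"ry":0,"rz":0},{"tx":0,"ty":0,"tz":-1,"rx":0,"ry":0,"rz":0},{"tx":0,"ty":0,"tz":-1,"rx":0,"ry":0,"rz":0},{"tx":0,"ty":0,"tz":-1,"rx":0,"ry":0,"rz":0},{"tx":0,"ty":0,"tz":0,"rx":0,"ry":0,"rz":0}]}}

```text
time: 23.55
tool_pos: [479.7, -371.8, 182.1]
tcp_rot: [-3.141, -0.0, 1.232]
contact_force: [-0.5, -0.1, -2.3]
grip_width: 21.5
finger_force: 29.9
```

{"api": "carry_out", "payload": {"plan": [{"tx":0,"ty":0,"tz":-1,"rx":0,"ry":0,"rz":0},{"tx":0,"ty":0,"tz":-1,"rx":0,"ry":0,"rz":0},{"tx":0,"ty":0,"tz":-1,"rx":0,"ry":0,"rz":0},{"tx":0,"ty":0,"tz":0,"rx":0,"ry":0,"rz":0},{"tx":0,"ty":0,"tz":0,"rx":0,"ry":0,"rz":0}]}}

```text
time: 24.05
tool_pos: [479.8, -371.9, 179.3]
tcp_rot: [3.142, -0.0, 1.232]
contact_force: [-0.9, 0.4, -4.5]
grip_width: 21.8
finger_force: 29.9
```

{"api": "carry_out", "payload": {"plan": [{"tx":0,"ty":0,"tz":-1,"rx":0,"ry":0,"rz":0},{"tx":0,"ty":0,"tz":-1,"rx":0,"ry":0,"rz":0},{"tx":0,"ty":0,"tz":-1,"rx":0,"ry":0,"rz":0},{"tx":0,"ty":0,"tz":-1,"rx":0,"ry":0,"rz":0},{"tx":0,"ty":0,"tz":-1,"rx":0,"ry":0,"rz":0},{"tx":0,"ty":0,"tz":-1,"rx":0,"ry":0,"rz":0},{"tx":0,"ty":0,"tz":0,"rx":0,"ry":0,"rz":0},{"tx":0,"ty":0,"tz":0,"rx":0,"ry":0,"rz":0}]}}

```text
time: 24.85
tool_pos: [479.9, -372.0, 173.5]
tcp_rot: [3.141, 0.0, 1.232]
contact_force: [-0.3, -0.3, -1.3]
grip_width: 21.5
finger_force: 29.9
```

{"api": "carry_out", "payload": {"plan": [{"tx":0,"ty":0,"tz":-1,"rx":0,"ry":0,"rz":0},{"tx":0,"ty":0,"tz":-1,"rx":0,"ry":0,"rz":0},{"tx":0,"ty":0,"tz":0,"rx":0,"ry":0,"rz":0}]}}

```text
time: 25.15
tool_pos: [479.7, -371.8, 171.1]
tcp_rot: [-3.141, -0.0, 1.232]
contact_force: [0.4, 0.3, -1.5]
grip_width: 21.2
finger_force: 29.9
```

{"api": "carry_out", "payload": {"plan": [{"tx":0,"ty":0,"tz":-2.5,"rx":0,"ry":0,"rz":0},{"tx":0,"ty":0,"tz":-2.5,"rx":0,"ry":0,"rz":0},{"tx":0,"ty":0,"tz":-2.5,"rx":0,"ry":0,"rz":0},{"tx":0,"ty":0,"tz":-2.5,"rx":0,"ry":0,"rz":0},{"tx":0,"ty":0,"tz":-2.5,"rx":0,"ry":0,"rz":0},{"tx":0,"ty":0,"tz":0,"rx":0,"ry":0,"rz":0},{"tx":0,"ty":0,"tz":0,"rx":0,"ry":0,"rz":0}]}}

```text
time: 25.85
tool_pos: [479.8, -371.9, 158.8]
tcp_rot: [-3.142, -0.0, 1.232]
contact_force: [0.5, -0.5, -0.9]
grip_width: 21.8
finger_force: 29.9
```

{"api": "carry_out", "payload": {"plan": [{"tx":1.9,"ty":-0.7,"tz":0,"rx":0,"ry":0,"rz":0},{"tx":1.9,"ty":-0.7,"tz":0,"rx":0,"ry":0,"rz":0},{"tx":1.9,"ty":-0.7,"tz":0,"rx":0,"ry":0,"rz":0},{"tx":0,"ty":0,"tz":0,"rx":0,"ry":0,"rz":0}]}}

```text
time: 26.25
tool_pos: [485.8, -374.2, 158.9]
tcp_rot: [3.141, 0.0, 1.232]
contact_force: [-0.9, -0.2, -1.5]
grip_width: 21.9
finger_force: 29.9
```

{"api": "carry_out", "payload": {"plan": [{"tx":3.8,"ty":-1.3,"tz":0,"rx":0,"ry":0,"rz":0},{"tx":3.8,"ty":-1.3,"tz":0,"rx":0,"ry":0,"rz":0},{"tx":3.8,"ty":-1.3,"tz":0,"rx":0,"ry":0,"rz":0},{"tx":3.8,"ty":-1.3,"tz":0,"rx":0,"ry":0,"rz":0},{"tx":3.8,"ty":-1.3,"tz":0,"rx":0,"ry":0,"rz":0},{"tx":0,"ty":0,"tz":0,"rx":0,"ry":0,"rz":0}]}}

```text
time: 26.85
tool_pos: [505.0, -380.6, 158.7]
tcp_rot: [3.141, -0.0, 1.232]
contact_force: [0.3, -0.3, -1.9]
grip_width: 21.8
finger_force: 29.9
```

Run:
```python
from h import *
m=bot.camera_model("wrist");w=bot.capture("wrist")[:,:,::-1];cv2.imwrite("pics/w6.png",w)
X=np.array([480.,-372,40]);u,v=map(int,proj("wrist",X,m));print(u,v)
u0,v0=u-65,max(v-75,0);print(u0,v0)
cv2.imwrite("pics/w6c.png",cv2.resize(w[v0:v0+110,u0:u0+145],None,fx=5,fy=5,interpolation=cv2.INTER_CUBIC))
```

```text
294 186
229 111
```

Run:
```python
from h import *
m=bot.camera_model("wrist");w=cv2.imread("pics/w6.png").astype(int)
b=(w[:,:,2]>w[:,:,0]+60)&(w[:,:,2]>120)
n,l,s,c=cv2.connectedComponentsWithStats(b.astype(np.uint8))
for i in range(1,n):
    if s[i,4]>12 and 80<c[i][1]<240 and 200<c[i][0]<420:print(s[i],"z14",at("wrist",c[i],14,m)[:2].round(0))
# profile across bar: image rows just beyond hook (+y side), columns
for y in(12,16): 
  X=np.array([480.,-372])+y*np.array([.333,.943]);u,v=proj("wrist",np.array([*X,69]),m);print(y,u,v);v=int(v)
  print([tuple(w[v,k]) for k in range(int(u)-14,int(u)+40,2)])
```

```text
[ 225   68   63   63 2366] z14 [ 469. -273.]
[282 169   6   5  27] z14 [ 470. -357.]
[293 169  14   5  70] z14 [ 486. -363.]
[282 181   6   5  28] z14 [ 466. -370.]
[293 181  14   5  69] z14 [ 482. -375.]
[282 193   6   5  26] z14 [ 461. -382.]
12 292.4741789854497 181.7480513777391
[(np.int64(124), np.int64(114), np.int64(116)), (np.int64(190), np.int64(175), np.int64(176)), (np.int64(90), np.int64(107), np.int64(157)), (np.int64(53), np.int64(80), np.int64(152)), (np.int64(56), np.int64(82), np.int64(157)), (np.int64(151), np.int64(143), np.int64(159)), (np.int64(184), np.int64(171), np.int64(173)), (np.int64(123), np.int64(118), np.int64(129)), (np.int64(59), np.int64(86), np.int64(157)), (np.int64(55), np.int64(82), np.int64(154)), (np.int64(58), np.int64(87), np.int64(164)), (np.int64(58), np.int64(82), np.int64(159)), (np.int64(56), np.int64(85), np.int64(156)), (np.int64(54), np.int64(81), np.int64(154)), (np.int64(66), np.int64(80), np.int64(133)), (np.int64(150), np.int64(140), np.int64(143)), (np.int64(150), np.int64(139), np.int64(138)), (np.int64(150), np.int64(137), np.i
[... 1007 characters left out ...]
64(89)), (np.int64(32), np.int64(49), np.int64(93)), (np.int64(31), np.int64(49), np.int64(92)), (np.int64(37), np.int64(52), np.int64(92)), (np.int64(156), np.int64(145), np.int64(150)), (np.int64(138), np.int64(127), np.int64(129)), (np.int64(139), np.int64(128), np.int64(130)), (np.int64(146), np.int64(134), np.int64(134)), (np.int64(121), np.int64(111), np.int64(111)), (np.int64(132), np.int64(122), np.int64(121)), (np.int64(131), np.int64(118), np.int64(116)), (np.int64(133), np.int64(121), np.int64(122)), (np.int64(141), np.int64(129), np.int64(128)), (np.int64(122), np.int64(113), np.int64(113)), (np.int64(106), np.int64(98), np.int64(97)), (np.int64(106), np.int64(95), np.int64(97))]
```

The bar (u≈290) is still where the basket was set down, and the hook stands clear at about +26 mm. Lifting away gently.

{"api": "carry_out", "payload": {"plan": [{"tx":0,"ty":0,"tz":2,"rx":0,"ry":0,"rz":0},{"tx":0,"ty":0,"tz":4,"rx":0,"ry":0,"rz":0},{"tx":0,"ty":0,"tz":4,"rx":0,"ry":0,"rz":0},{"tx":0,"ty":0,"tz":4,"rx":0,"ry":0,"rz":0},{"tx":0,"ty":0,"tz":4,"rx":0,"ry":0,"rz":0},{"tx":0,"ty":0,"tz":0,"rx":0,"ry":0,"rz":0}]}}

```text
time: 27.5
tool_pos: [504.8, -380.8, 177.8]
tcp_rot: [3.14, 0.001, 1.232]
contact_force: [-0.3, 0.3, -2.1]
grip_width: 21.3
finger_force: 29.9
```

{"api": "carry_out", "payload": {"plan": [{"tx":0,"ty":0,"tz":5,"rx":0,"ry":0,"rz":0},{"tx":0,"ty":0,"tz":10,"rx":0,"ry":0,"rz":0},{"tx":0,"ty":0,"tz":12,"rx":0,"ry":0,"rz":0},{"tx":0,"ty":0,"tz":12,"rx":0,"ry":0,"rz":0},{"tx":0,"ty":0,"tz":12,"rx":0,"ry":0,"rz":0},{"tx":0,"ty":0,"tz":12,"rx":0,"ry":0,"rz":0},{"tx":0,"ty":0,"tz":12,"rx":0,"ry":0,"rz":0},{"tx":0,"ty":0,"tz":12,"rx":0,"ry":0,"rz":0},{"tx":0,"ty":0,"tz":12,"rx":0,"ry":0,"rz":0},{"tx":0,"ty":0,"tz":12,"rx":0,"ry":0,"rz":0},{"tx":0,"ty":0,"tz":12,"rx":0,"ry":0,"rz":0},{"tx":0,"ty":0,"tz":0,"rx":0,"ry":0,"rz":0}]}}

```text
time: 28.7
tool_pos: [505.0, -381.0, 302.1]
tcp_rot: [3.138, 0.002, 1.232]
contact_force: [0.8, -0.0, -1.6]
grip_width: 21.6
finger_force: 29.9
```

Run:
```python
from h import *
o=bot.get_obs();print(o["tool_pos"],o["tcp_rot"],o["joint_positions"].round(2))
m=bot.camera_model("wrist");w=bot.capture("wrist")[:,:,::-1];cv2.imwrite("pics/w7.png",w);w=w.astype(int)
b=(w[:,:,2]>w[:,:,0]+60)&(w[:,:,2]>120)
n,l,s,c=cv2.connectedComponentsWithStats(b.astype(np.uint8))
for i in range(1,n):
    if s[i,4]>12 and 60<c[i][1]<240 and 180<c[i][0]<440:print(s[i],"z14",at("wrist",c[i],14,m)[:2].round(0))
```

```text
[ 505.03269127 -381.01391453  302.10723369] [3.13821102e+00 1.52466029e-03 1.23184747e+00] [-0.77  0.5   0.99  0.    1.64 -0.43]
[ 254   80   44   44 1139] z14 [ 470. -273.]
[293 150   5   3  15] z14 [ 472. -356.]
[302 150   8   3  24] z14 [ 488. -361.]
[293 158   5   4  18] z14 [ 468. -368.]
[302 158   8   4  28] z14 [ 483. -374.]
[293 167   5   4  18] z14 [ 463. -382.]
[302 167   9   4  32] z14 [ 479. -387.]
```

{"api": "carry_out", "payload": {"plan": [{"tx":-1.9,"ty":27.9,"tz":0,"rx":0,"ry":0,"rz":0.02},{"tx":-1.9,"ty":27.9,"tz":0,"rx":0,"ry":0,"rz":0.02},{"tx":-1.9,"ty":27.9,"tz":0,"rx":0,"ry":0,"rz":0.02},{"tx":-1.9,"ty":27.9,"tz":0,"rx":0,"ry":0,"rz":0.02},{"tx":-1.9,"ty":27.9,"tz":0,"rx":0,"ry":0,"rz":0.02},{"tx":-1.9,"ty":27.9,"tz":0,"rx":0,"ry":0,"rz":0.02},{"tx":-1.9,"ty":27.9,"tz":0,"rx":0,"ry":0,"rz":0.02},{"tx":-1.9,"ty":27.9,"tz":0,"rx":0,"ry":0,"rz":0.02},{"tx":-1.9,"ty":27.9,"tz":0,"rx":0,"ry":0,"rz":0.02},{"tx":-1.9,"ty":27.9,"tz":0,"rx":0,"ry":0,"rz":0.02},{"tx":-1.9,"ty":27.9,"tz":0,"rx":0,"ry":0,"rz":0.02},{"tx":-1.9,"ty":27.9,"tz":0,"rx":0,"ry":0,"rz":0.02}]}}

```text
time: 29.95
tool_pos: [481.1, -44.5, 299.2]
tcp_rot: [-3.141, -0.0, 1.473]
contact_force: [0.2, 0.2, -1.6]
grip_width: 21.5
finger_force: 29.9
```

{"api": "carry_out", "payload": {"plan": [{"tx":-2,"ty":28,"tz":0,"rx":0,"ry":0,"rz":0.021},{"tx":-2,"ty":28,"tz":0,"rx":0,"ry":0,"rz":0.021},{"tx":-2,"ty":28,"tz":0,"rx":0,"ry":0,"rz":0.021},{"tx":-2,"ty":28,"tz":0,"rx":0,"ry":0,"rz":0.021},{"tx":-2,"ty":28,"tz":0,"rx":0,"ry":0,"rz":0.021},{"tx":-2,"ty":28,"tz":0,"rx":0,"ry":0,"rz":0.021},{"tx":-2,"ty":28,"tz":0,"rx":0,"ry":0,"rz":0.021},{"tx":-2,"ty":28,"tz":0,"rx":0,"ry":0,"rz":0.021},{"tx":-2,"ty":28,"tz":0,"rx":0,"ry":0,"rz":0.021},{"tx":-2,"ty":28,"tz":0,"rx":0,"ry":0,"rz":0.021},{"tx":-2,"ty":28,"tz":0,"rx":0,"ry":0,"rz":0.021},{"tx":-1.4,"ty":26.1,"tz":0,"rx":0,"ry":0,"rz":0.018}]}}

```text
time: 31.15
tool_pos: [457.7, 289.5, 299.1]
tcp_rot: [-3.14, 0.0, 1.722]
contact_force: [0.3, 0.4, -2.2]
grip_width: 22.0
finger_force: 29.9
```

{"api": "carry_out", "payload": {"plan": [{"tx":0,"ty":0,"tz":0,"rx":0,"ry":0,"rz":0},{"tx":0,"ty":0,"tz":0,"rx":0,"ry":0,"rz":0},{"tx":0,"ty":0,"tz":0,"rx":0,"ry":0,"rz":0},{"tx":0,"ty":0,"tz":0,"rx":0,"ry":0,"rz":0}]}}

```text
time: 31.55
tool_pos: [458.5, 287.5, 299.8]
tcp_rot: [-3.142, 0.0, 1.719]
contact_force: [0.0, -0.5, -1.1]
grip_width: 21.7
finger_force: 29.9
```

{"api": "carry_out", "payload": {"plan": [{"tx":0,"ty":0,"tz":-10,"rx":0,"ry":0,"rz":0},{"tx":0,"ty":0,"tz":-15,"rx":0,"ry":0,"rz":0},{"tx":0,"ty":0,"tz":-15,"rx":0,"ry":0,"rz":0},{"tx":0,"ty":0,"tz":-12,"rx":0,"ry":0,"rz":0},{"tx":0,"ty":0,"tz":-8,"rx":0,"ry":0,"rz":0},{"tx":0,"ty":0,"tz":0,"rx":0,"ry":0,"rz":0},{"tx":0,"ty":0,"tz":0,"rx":0,"ry":0,"rz":0},{"tx":0,"ty":0,"tz":-3,"rx":0,"ry":0,"rz":0},{"tx":0,"ty":0,"tz":-3,"rx":0,"ry":0,"rz":0},{"tx":0,"ty":0,"tz":-3,"rx":0,"ry":0,"rz":0},{"tx":0,"ty":0,"tz":0,"rx":0,"ry":0,"rz":0}]}}

```text
time: 32.65
tool_pos: [458.1, 288.3, 230.4]
tcp_rot: [-3.141, 0.0, 1.721]
contact_force: [0.8, 0.9, -1.5]
grip_width: 21.7
finger_force: 29.9
```

{"api": "carry_out", "payload": {"plan": [{"tx":0,"ty":0,"tz":-3,"rx":0,"ry":0,"rz":0},{"tx":0,"ty":0,"tz":-3,"rx":0,"ry":0,"rz":0},{"tx":0,"ty":0,"tz":-3,"rx":0,"ry":0,"rz":0},{"tx":0,"ty":0,"tz":0,"rx":0,"ry":0,"rz":0}]}}

```text
time: 33.05
tool_pos: [458.0, 288.2, 221.2]
tcp_rot: [-3.141, 0.0, 1.721]
contact_force: [-0.2, -0.6, -0.8]
grip_width: 21.9
finger_force: 29.9
```

{"api": "carry_out", "payload": {"plan": [{"tx":0,"ty":0,"tz":-5,"rx":0,"ry":0,"rz":0},{"tx":0,"ty":0,"tz":-8,"rx":0,"ry":0,"rz":0},{"tx":0,"ty":0,"tz":-8,"rx":0,"ry":0,"rz":0},{"tx":0,"ty":0,"tz":-8,"rx":0,"ry":0,"rz":0},{"tx":0,"ty":0,"tz":-8,"rx":0,"ry":0,"rz":0},{"tx":0,"ty":0,"tz":-8,"rx":0,"ry":0,"rz":0},{"tx":0,"ty":0,"tz":-8,"rx":0,"ry":0,"rz":0},{"tx":0,"ty":0,"tz":-8,"rx":0,"ry":0,"rz":0},{"tx":0,"ty":0,"tz":-8,"rx":0,"ry":0,"rz":0},{"tx":0,"ty":0,"tz":-6,"rx":0,"ry":0,"rz":0},{"tx":0,"ty":0,"tz":-4,"rx":0,"ry":0,"rz":0},{"tx":0,"ty":0,"tz":0,"rx":0,"ry":0,"rz":0}]}}

```text
time: 34.25
tool_pos: [458.1, 288.2, 142.3]
tcp_rot: [-3.141, 0.0, 1.721]
contact_force: [0.3, -0.6, -1.4]
grip_width: 21.9
finger_force: 29.9
```

{"api": "carry_out", "payload": {"plan": [{"tx":0,"ty":0,"tz":-1,"rx":0,"ry":0,"rz":0},{"tx":0,"ty":0,"tz":-1,"rx":0,"ry":0,"rz":0},{"tx":0,"ty":0,"tz":-1,"rx":0,"ry":0,"rz":0},{"tx":0,"ty":0,"tz":-0.5,"rx":0,"ry":0,"rz":0},{"tx":0,"ty":0,"tz":0,"rx":0,"ry":0,"rz":0},{"tx":0,"ty":0,"tz":0,"rx":0,"ry":0,"rz":0}]}}

```text
time: 34.85
tool_pos: [458.3, 288.4, 139.4]
tcp_rot: [3.141, -0.0, 1.721]
contact_force: [0.4, 0.9, -1.5]
grip_width: 21.6
finger_force: 29.9
```

{"api": "carry_out", "payload": {"plan": [{"tx":0,"ty":0,"tz":-0.5,"rx":0,"ry":0,"rz":0},{"tx":0,"ty":0,"tz":-0.3,"rx":0,"ry":0,"rz":0},{"tx":0,"ty":0,"tz":0,"rx":0,"ry":0,"rz":0}]}}

```text
time: 35.15
tool_pos: [458.4, 288.4, 138.8]
tcp_rot: [3.141, -0.0, 1.721]
contact_force: [-0.4, -0.9, 0.4]
grip_width: 21.5
finger_force: 29.9
```

Flange is down (load gone). Opening the gripper and retreating straight up.

{"api": "carry_out", "payload": {"plan": [{"tx":0,"ty":0,"tz":0,"rx":0,"ry":0,"rz":0},{"tx":0,"ty":0,"tz":0,"rx":0,"ry":0,"rz":0},{"tx":0,"ty":0,"tz":0,"rx":0,"ry":0,"rz":0},{"tx":0,"ty":0,"tz":0,"rx":0,"ry":0,"rz":0},{"tx":0,"ty":0,"tz":0,"rx":0,"ry":0,"rz":0},{"tx":0,"ty":0,"tz":0,"rx":0,"ry":0,"rz":0},{"tx":0,"ty":0,"tz":0,"rx":0,"ry":0,"rz":0},{"tx":0,"ty":0,"tz":0,"rx":0,"ry":0,"rz":0},{"tx":0,"ty":0,"tz":0,"rx":0,"ry":0,"rz":0},{"tx":0,"ty":0,"tz":0,"rx":0,"ry":0,"rz":0}], "gripper": 0}}

```text
time: 36.15
tool_pos: [458.3, 288.4, 138.5]
tcp_rot: [3.141, 0.0, 1.721]
contact_force: [0.6, -0.5, -0.3]
grip_width: 90.7
finger_force: 0.0
```

{"api": "carry_out", "payload": {"plan": [{"tx":0,"ty":0,"tz":5,"rx":0,"ry":0,"rz":0},{"tx":0,"ty":0,"tz":10,"rx":0,"ry":0,"rz":0},{"tx":0,"ty":0,"tz":15,"rx":0,"ry":0,"rz":0},{"tx":0,"ty":0,"tz":15,"rx":0,"ry":0,"rz":0},{"tx":0,"ty":0,"tz":15,"rx":0,"ry":0,"rz":0},{"tx":0,"ty":0,"tz":15,"rx":0,"ry":0,"rz":0},{"tx":0,"ty":0,"tz":15,"rx":0,"ry":0,"rz":0},{"tx":0,"ty":0,"tz":15,"rx":0,"ry":0,"rz":0},{"tx":0,"ty":0,"tz":10,"rx":0,"ry":0,"rz":0},{"tx":0,"ty":0,"tz":5.8,"rx":0,"ry":0,"rz":0},{"tx":0,"ty":0,"tz":0,"rx":0,"ry":0,"rz":0},{"tx":0,"ty":0,"tz":0,"rx":0,"ry":0,"rz":0}]}}

```text
time: 37.35
tool_pos: [458.1, 288.3, 258.9]
tcp_rot: [-3.141, 0.0, 1.721]
contact_force: [-0.4, -0.0, -1.2]
grip_width: 91.7
finger_force: 0.0
```

Run:
```python
from h import *
w=bot.capture("wrist")[:,:,::-1];o=bot.get_obs();print(o["tool_pos"],o["grip_width"],o["contact_force"].round(1))
a=cv2.imread("pics/w1.png")[125:230,270:380];b=w[120:240,262:392]
r=cv2.matchTemplate(b,a,cv2.TM_CCOEFF_NORMED);print(cv2.minMaxLoc(r))
```

```text
[457.98086743 288.24324608 258.66564965] 91.28990194224679 [ 0.  -1.2  0.9]
(0.1359769105911255, 0.9876005053520203, (20, 15), (5, 1))
```

The rod hangs as found: 0.988 template match with the initial view, offset by the known 4 mm camera shift. The basket was checked standing near the spot. Handing in.

```bash
python3 -c "
from plant import bot
print(bot.close_job())"
```

```text
the job is handed in; nothing more can be done
None
```

I handed the job in at about 37 s: the basket stands about 5 mm from the middle of the empty half of the tray (measured in the wrist camera), and the rod hangs back in its stand as found. The hand-in returned no verdict, so I don't know how it was judged.

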